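# Wind the supply to zero and hold the discharge stick over the big capacitor

## Task

Make the opened amplifier ready for discharging: wind the crank wheel on the bench transformer anticlockwise (seen from above), about one full turn, back to its zero stop. Only then draw the discharge stick out of its slanting holster, turn it so that its brass tip points straight down, and finish while holding it still and raised, the tip a few centimetres above the middle of the largest capacitor's top. Do not touch the amplifier with the stick, leave the other things on the bench where they are, and do not put the stick down: the program ends with the stick in the gripper.

Things in the scene. Friction and masses are not known exactly. Their poses are not given: they have to be found in the camera images.
- wheel (a joint): Angle of the crank wheel on top of the bench transformer, rad: 0 = the zero stop (wanted), grows clockwise seen from above to 7.0 at the other stop; it starts at 5.7 to 6.8 and must be wound back anticlockwise. It stays where it is left; turning it takes about 1.5 N at the crank knob.
- wheel_axis (a point): Point on the wheel's vertical axis, at the height of the middle of the crank knob (128 mm above the bench). The transformer is a grey box 170 x 170 mm, 90 mm high, fixed to the bench at either the left or the right; the black wheel on it has radius 64 mm and its top face is at 111 mm.
- crank_grip (a point): Centre, half-way up, of the crank knob: an upright steel cylinder 18 mm across and 34 mm tall that stands on the wheel 50 mm from the wheel's axis, its top 145 mm above the bench. It spins freely about its own axis, so the fingers can keep their direction while it is led round the circle.
- stick_grip (a point): Grip point of the discharge stick (about 100 g, 190 mm long): on its axis, in its square black handle (20 x 20 mm, 120 mm long), 40 mm from the handle's free end. z runs along the stick from tip to handle end; x and y are square to the handle's faces. In the holster z leans 0.75 rad (43 degrees) from vertical, away from the robot give or take 0.4 rad, and y is level.
- stick_tip (a point): The stick's tip, 150 mm from stick_grip along -z: below the handle comes a brass bar 10 x 10 mm, 70 mm long with its thin round tip. In the holster it is hidden and stands on the holster's bottom.
- holster_mouth (a point): Centre of the holster's mouth. The holster is a square steel tube, 26 mm inside, 32 mm outside, 110 mm long, fixed on a base plate between the transformer and the amplifier. The stick slides out freely along its own z axis; 110 mm of it are inside, 80 mm of handle stand out.
- holster: The holster; origin under the middle of its base plate (140 x 100 x 12 mm), the tube leans to its +x.
- cap_big_top (a point): Middle of the top of the largest capacitor, level with the tops of its two brass screws, 118 mm above the bench. It is an upright aluminium can 46 mm across and 62 mm tall, on the amplifier, in one of three places in a row with the small capacitor and the tube.
- cap_big: The largest capacitor, fixed; origin at the centre of its underside.
- cap_small: Small capacitor, a can 28 mm across, 50 mm tall, fixed on the amplifier; origin at the centre of its underside.
- tube: Glass valve in a black socket, 32 mm across, 70 mm tall, fixed on the amplifier; origin at the centre of its underside.
- chassis: The opened amplifier: steel chassis 200 x 230 mm with a green board at 50 mm height and transformers up to 100 mm high; origin under its centre. Fixed to the bench at the side where the bench transformer is not.
- meter: Bystander: hand multimeter lying flat, 160 x 82 x 34 mm; origin under its centre.
- carton_tall: Bystander: upright carton 45 x 45 x 85 mm; origin under its centre.
- carton_flat: Bystander: lying carton 50 x 90 x 45 mm; origin under its centre.
- driver: Bystander: screwdriver about 200 mm long lying on the bench; origin under its middle, handle to its -x.
- spool: Bystander: empty spool 60 mm across, 45 mm high; origin under its centre.
Things that resemble listed ones, but are neither listed nor needed, are in the scene too. Leave any pink look-alike of the holster alone.

How it is judged:
On the way, in this order (a step that is already met when the one before it is completed fails the run):
1. the wheel is wound back to its zero stop (within 0.12 rad) while the stick is still in its holster (value of joint wheel below 0.12 rad and distance of stick_grip from where it was at the start of the episode below 0.02 m), for 0.2 s.
2. the stick is drawn clear of the holster and held in the fingers (height (world z) of stick_tip above 0.118 m and contact force between the fingers and stick above 1 N and contact force between stick and holster below 0.3 N), for 0.2 s.
At the end, for the whole second after the job is handed in: Finished while holding: wheel within 0.12 rad of its zero stop; the stick gripped by the fingers and still, carried by nothing else, upright with the tip down within 0.2 rad, the tip 8 to 90 mm above the top of the largest capacitor and within 23 mm of its middle (seen from above) (value of joint wheel below 0.12 rad and contact force between the fingers and stick above 1 N and angle between stick_grip's own z axis and vertical below 0.2 rad and horizontal distance between stick_tip and cap_big_top below 0.023 m and z of stick_tip in the frame of cap_big_top between 0.008 and 0.09 m and linear speed of stick below 0.03 m/s and contact force between stick and holster below 0.3 N and contact force between stick and cap_big below 0.3 N and contact force between stick and cap_small below 0.3 N and contact force between stick and tube below 0.3 N and contact force between stick and chassis below 0.3 N); the arm keeps its last pose, push and grip.
It fails at once if the stick touches the amplifier or anything on it (contact force between stick and cap_big above 0.5 N or contact force between stick and cap_small above 0.5 N or contact force between stick and tube above 0.5 N or contact force between stick and chassis above 0.5 N).
It fails at once if a bystander is moved by more than 40 mm (distance of any of meter, carton_tall, carton_flat, driver, spool from where it was at the start of the episode above 0.04 m).
It also fails if it takes over 67 s, if anything falls off the work surface, if the arm or the gripper's body presses on something with over 40 N, if the wrist force passes 120 N, or if a joint passes its speed limit or range.

## Robot

A 6-joint arm with a two-finger parallel gripper is mounted at the origin on the work surface. World frame = base frame: x ahead of the robot, y to its left, z up, the work surface at z = 0. Lengths are in m, angles in rad, forces in N, time in s.
With the tool pointing down it reaches from about 0.35 to 0.975 m from the base axis. Payload 4.9 kg.
Tool frame: the origin (TCP) lies on the centre line of the jaws, within the pads' length; the fingertips stand manip.tcp_to_tips ahead of it and the grasp point (between the pads) lies 11 mm behind it (manip.tcp_to_tips is the distance from the TCP to the fingertips, in m); x points along the fingers, y is the direction in which the jaws open and shut, and the axes are right-handed (so a half turn about x gives the same grasp; the last joint's range is limited). The gripper opens to 85 mm and grips with 20 to 120 N. Pads are 22 mm wide; open, the fingers measure 114 mm over their backs; the gripper's body (76 mm by 85 mm) begins 54 mm behind the grasp point. The pads swing forward as they close: fully open they stand 13 mm farther back than shut.
Start: joints at [1.112, 0.053, 1.613, -0, 1.476, -0.119], TCP at [0.208, 0.589, 0.239] pointing down, gripper open.
Joint ranges: [-3.01, 3.01], [-1.01, 2.22], [0.06, 2.58], [-1.02, 4.17], [0.09, 2.62], [-3.14, 3.14]. Speed limits (rad/s): [2.57, 2.57, 3.14, 3.14, 3.14, 3.14].

## Interface

Orientations are given as a unit quaternion [w, x, y, z].
In Python, from plant import status, imaging, workorder, manip gives the robot as it stands.
- The arm moves only by the tool carry_out, never from a script. Its argument "moves" is one flat list of numbers, 5 for each row, row after row: the opening, from 0 (shut) to 1 (fully open), then the shift along the tool's x, y, z in cm, then the turn about the tool's x in rad. In form: [claw, tx, ty, tz, twist, claw, tx, ty, tz, twist, ...]. A call has 1 to 12 rows; each row is the pose to reach, as a shift and turn from the pose commanded when the call began, along the tool's axes at that moment; what a row does not reach only later rows make up. A row lasts 1/12 s, in which the tool goes at most 41.7 mm and 7.16 degrees, less where a joint would pass 70% of its speed; a pose out of reach is approached as far as the arm can. A call with a gripper value outside its range is refused whole. The fingers move at their own pace and stop on an object; the grip force is fixed at half the most. Time passes only in rows, so rows that repeat a pose let the fingers close. It gives the time, the measured TCP pose, the force and the opening at its end, in the units of the state.
- status.state(): the state, without advancing time (a new reading comes with each control period).
- imaging.grab_frame(name): name is "scene" or "top"; returns the picture (420x560x3 uint8, red, green, blue); there is no depth.
- imaging.camera_info(name): a dict with "K" (3x3 intrinsics, pixels), "R" (3x3) and "t" (3): a world point X has camera coordinates R X + t. Camera axes: x right, y down, z forward; pixel columns grow to the right and rows downward; lengths in m; the calibration is good to about 2 mm. A picture is of the moment at which its call begins. camera_info takes no time and is no camera call.
- workorder.job_done(): hands the job in, once; it reports no verdict.
The state is a dict: "time": time; "joint_pos": joint angles; "joint_vel": joint speeds; "joint_efforts": joint torques, N m; "tool_pos": TCP position; "tool_rot": TCP orientation; "contact_force": force on the tool from outside, world axes, zero at the start; "ft_torque": the same for the moment, N m; "gripper_width": opening from 0.0 (shut) to 1.0 (fully open).
Only numpy, scipy, OpenCV 4.12 (cv2) and the standard library are available. Lean on these libraries where they do the work, as an engineer would, in place of code of your own. Each camera call takes 0.05 s, during which the arm holds its last target.

## Working session

There is one attempt and no reset: what is moved stays moved. The work goes in short steps, Python scripts to look and compute and a tool call to move; the robot and the scene stay as the last step left them, time stands still between calls to the robot, and variables do not carry over. Pictures are saved under pics/ and viewed, and the job is handed in when it is done.

Besides the shell and the picture viewer there is one more tool, called after "Call:" by a JSON object that holds its "fn" and its "kwargs". carry_out: Moves the arm, as the interface text tells. Its arguments: {"type":"object","properties":{"moves":{"type":"array","items":{"type":"number"}}},"required":["moves"]}

```bash
mkdir -p pics; ls
python3 - <<'E'
from plant import status, imaging, workorder, manip
import cv2
print(status.state()); print(manip.tcp_to_tips)
for n in("scene","top"):
    im=imaging.grab_frame(n); cv2.imwrite(f"pics/{n}0.png",im[:,:,::-1]); print(n,imaging.camera_info(n))
E
```

```text
pics
{'time': 0.0, 'joint_pos': array([ 1.11200002e+00,  5.33881249e-02,  1.61430350e+00,  1.87156210e-05,
        1.47599633e+00, -1.18957895e-01]), 'joint_vel': array([-0.00045094, -0.00145557,  0.00066839,  0.00079728, -0.00039487,
       -0.00148452]), 'joint_efforts': array([ 2.06565608e-03, -3.93680763e+01, -3.70181572e+01, -1.03229474e-04,
        6.96208430e-03, -1.53163404e-05]), 'tool_pos': array([0.20803253, 0.58871592, 0.23803794]), 'tool_rot': array([ 0.6967055 ,  0.11886601,  0.6971402 , -0.12028247]), 'contact_force': array([ 0.28078711, -0.04334445, -0.03740565]), 'ft_torque': array([0.03135902, 0.03075753, 0.01534709]), 'gripper_width': 0.9986870461745458}
0.008
scene {'K': array([[423.64110538,   0.        , 278.21388896],
       [  0.        , 423.64110538, 207.61842967],
       [  0.        ,   0.        ,   1.        ]]), 'R': array([[-0.67252553,  0.73994158,  0.01399531],
       [ 0.59937281,  0.55566202, -0.57618743],
       [-0.4341217 , -0.37911235, -0.81719776]]), 't': array([ 0.33504837, -0.2728918 ,  1.28769642])}
top {'K': array([[422.06707344,   0.        , 278.1085277 ],
       [  0.        , 422.06707344, 214.50964929],
       [  0.        ,   0.        ,   1.        ]]), 'R': array([[-1.38223871e-01, -9.90400904e-01, -4.58945201e-04],
       [-9.66827443e-01,  1.35034348e-01, -2.16818867e-01],
       [ 2.14799576e-01, -2.95258224e-02, -9.76211744e-01]]), 't': array([0.06912114, 0.53826326, 1.23163611])}
```

View pics/scene0.png

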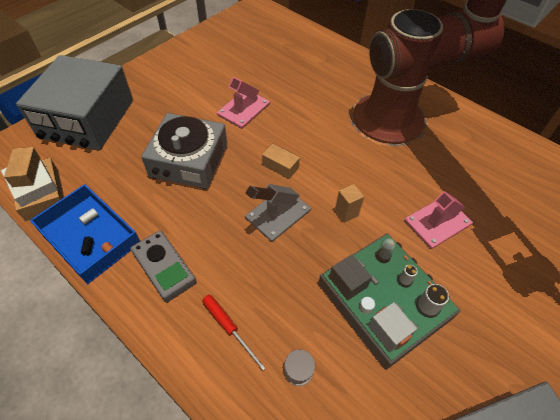

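View pics/top0.png

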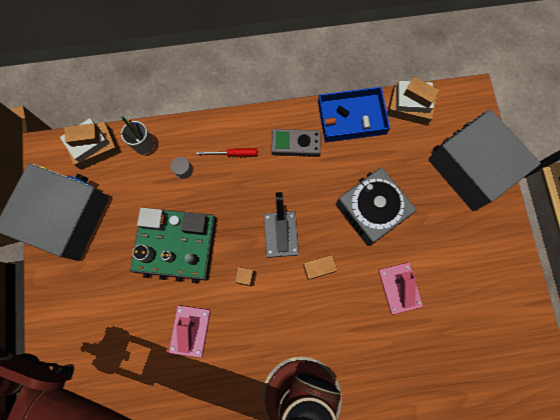

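The scene view shows the transformer at (185,150), the holster with the dark handle at (270,200), and the amplifier at (390,295) with the big can at (435,297). In the top view they are at (376,205), (281,225) and (175,242), with the big can at (143,254). I'll zoom in for details.

Run:
```python
import cv2,numpy as np
s=cv2.imread("pics/scene0.png");t=cv2.imread("pics/top0.png")
def c(im,x,y,w,h,k): return cv2.resize(im[y:y+h,x:x+w],None,fx=k,fy=k,interpolation=cv2.INTER_CUBIC)
def grid(a,x,y,w,h,k):
    a=c(a,x,y,w,h,k)
    for i in range(0,w,10):
        cv2.putText(a,str(x+i),(i*k,8),0,.3,(0,255,255),1); cv2.line(a,(i*k,10),(i*k,14),(0,255,255),1)
    for j in range(10,h,10):
        cv2.putText(a,str(y+j),(0,j*k+3),0,.3,(0,255,255),1)
    return a
cv2.imwrite("pics/a.png",np.hstack([grid(s,140,105,95,95,4),grid(t,330,160,95,95,4)]))
cv2.imwrite("pics/b.png",np.hstack([grid(s,240,165,90,80,4),grid(t,245,180,80,80,4)]))
cv2.imwrite("pics/c.png",np.hstack([grid(s,365,230,99,95,4),grid(t,125,200,95,95,4)]))
```

```text
(no output)
```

View pics/a.png

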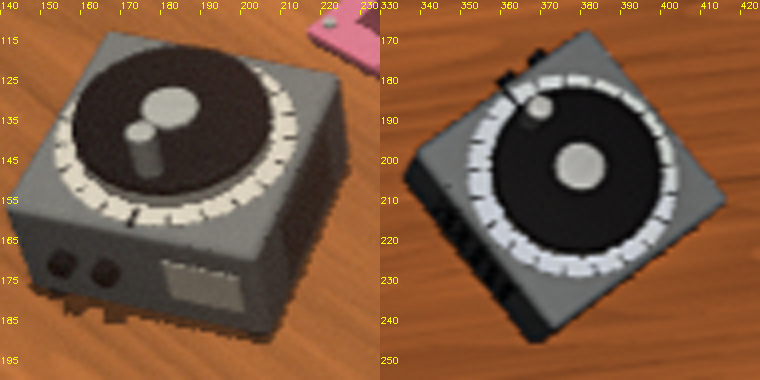

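View pics/b.png

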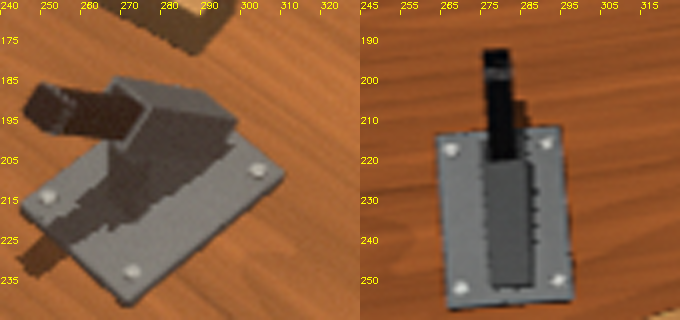

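View pics/c.png

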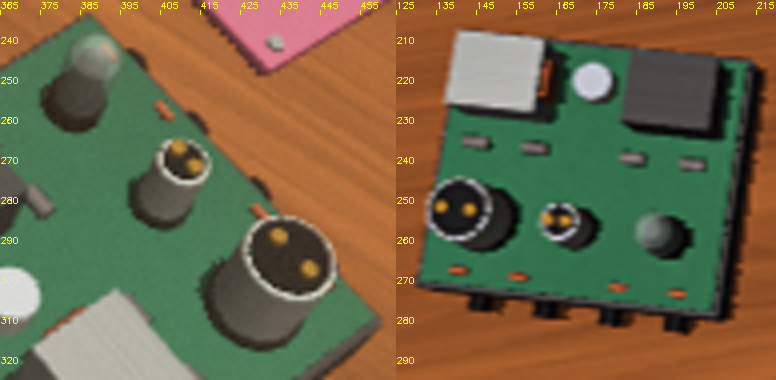

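```bash
cat > h.py <<'E'
import cv2,numpy as np
from plant import status, imaging, workorder, manip
CI={n:imaging.camera_info(n) for n in("scene","top")}
def ray(n,p):
    c=CI[n]; d=np.linalg.inv(c["K"])@[p[0],p[1],1]; R=c["R"]; return -R.T@c["t"], R.T@d
def plane(n,p,z):
    o,d=ray(n,p); return o+d*(z-o[2])/d[2]
def tri(ps,pt):
    o1,d1=ray("scene",ps);o2,d2=ray("top",pt)
    s=np.linalg.lstsq(np.c_[d1,-d2],o2-o1,rcond=None)[0]
    a=o1+d1*s[0];b=o2+d2*s[1]; return (a+b)/2,np.linalg.norm(a-b)*1000
def proj(n,X):
    c=CI[n]; q=c["K"]@(c["R"]@np.array(X)+c["t"]); return q[:2]/q[2]
def crop(im,x,y,w,h,k,g=1.0,step=5):
    a=cv2.resize(im[y:y+h,x:x+w],None,fx=k,fy=k,interpolation=cv2.INTER_NEAREST)
    a=(255*(a/255.)**g).astype(np.uint8)
    for i in range(0,w,step):
        cv2.putText(a,str(x+i),(i*k,8),0,.3,(0,255,255),1); cv2.line(a,(i*k,10),(i*k,14),(0,255,255),1)
    for j in range(step,h,step):
        cv2.putText(a,str(y+j),(0,j*k+3),0,.3,(0,255,255),1)
    return a
E
python3 - <<'E'
from h import *
s=cv2.imread("pics/scene0.png");t=cv2.imread("pics/top0.png")
cv2.imwrite("pics/d.png",np.hstack([crop(s,243,178,60,60,6,.5),crop(t,258,185,60,60,6,.5)]))
def comps(n,im,box,f,z,amin=4):
    x,y,w,h=box; m=f(im[y:y+h,x:x+w].astype(int)).astype(np.uint8)
    N,l,st,ce=cv2.connectedComponentsWithStats(m)
    for i in range(1,N):
        if st[i,4]>=amin:
            p=ce[i]+[x,y]; print(n,p.round(1),st[i,2:5],plane(n,p,z).round(4))
# brass screws (bgr)
f=lambda a:(a[...,2]-a[...,0]>70)&(a[...,2]>140)&(a[...,1]>80)
print("screws");comps("scene",s,(410,280,40,30),f,.118,3);comps("top",t,(130,240,22,25),f,.118,3)
print("hub/knob"); g=lambda a:(a.min(-1)>120)
comps("scene",s,(170,124,22,16),g,.145);comps("top",t,(362,181,12,11),g,.145);comps("top",t,(372,193,18,16),g,.115);comps("scene",s,(172,123,22,14),g,.115)
# wheel black ellipse in top
for n,im,b in(("top",t,(350,175,60,60)),("scene",s,(150,110,65,55))):
    x,y,w,h=b; m=(im[y:y+h,x:x+w].max(-1)<50).astype(np.uint8)
    c=max(cv2.findContours(m,0,1)[0],key=cv2.contourArea); hu=cv2.convexHull(c); e=cv2.fitEllipse(hu)
    p=np.array(e[0])+[x,y];print(n,p,e[1:],plane(n,p,.111))
E
```

```text
screws
scene [429.5 282.4] [4 4 8] [0.4674 0.3777 0.118 ]
scene [443.8 284.1] [ 17  16 115] [0.4513 0.4006 0.118 ]
scene [434.4 288.3] [4 3 9] [0.472  0.3916 0.118 ]
scene [442.1 296.7] [3 4 9] [0.4774 0.4117 0.118 ]
top [131.  249.7] [3 2 3] [0.4858 0.4271 0.118 ]
top [135.8 251.4] [3 2 5] [0.4789 0.4138 0.118 ]
top [142.8 251.8] [3 3 6] [0.4749 0.394  0.118 ]
top [130.5 253.5] [2 4 8] [0.475  0.4292 0.118 ]
hub/knob
scene [180.6 132.6] [ 17  13 132] [ 0.5481 -0.2805  0.145 ]
top [367.5 184.2] [12  8 58] [ 0.5769 -0.2721  0.145 ]
top [379.6 201. ] [ 12  11 104] [ 0.5294 -0.3057  0.115 ]
scene [181.6 131.7] [ 16  10 113] [ 0.5282 -0.3082  0.115 ]
top [378.75679398 202.2585144 ] ((41.069725036621094, 42.69664764404297), 118.57376861572266) [ 0.526819   -0.30364856  0.111     ]
scene [181.74498749 135.54907036] ((35.57637023925781, 47.856231689453125), 86.5389404296875) [ 0.53474276 -0.3009152   0.111     ]
```

View pics/d.png

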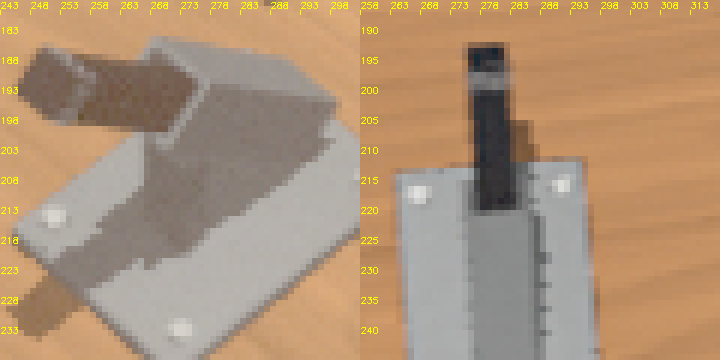

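Run:
```python
from h import *
hub=tri((181.6,131.7),(379.6,201));kn=tri((174.6,137.3),(369.6,186.3))
print("hub",hub,"knob",kn, np.linalg.norm((hub[0]-kn[0])[:2]))
print([plane("scene",(174.6,137.3),.145),plane("top",(369.6,186.3),.145)])
E_=tri((249.5,191.7),(278.8,194.2));B=tri((272.6,187.5),(280.8,219.7))
print("end",E_,"back edge",B)
t=cv2.imread("pics/top0.png").astype(int)
# plate mask top: grey, fit rect
hsv=cv2.cvtColor(t.astype(np.uint8),cv2.COLOR_BGR2HSV)
m=np.zeros(t.shape[:2],np.uint8);m[205:265,255:305]=(hsv[205:265,255:305,1]<70)&(hsv[205:265,255:305,2]>40)
c=max(cv2.findContours(m,0,2)[0],key=cv2.contourArea);r=cv2.minAreaRect(c);print(r)
bx=cv2.boxPoints(r);P=np.array([plane("top",p,.012) for p in bx]);print(P.round(4),P.mean(0), [np.linalg.norm(P[i]-P[i-1]) for i in range(4)])
for i in range(4): d=P[i]-P[i-1];print(np.arctan2(d[1],d[0]))
# tube/handle centerline top
for y in list(range(193,219,3)):
    xs=[x for x in range(270,290) if t[y,x].max()<60]; print(y,xs and (xs[0],xs[-1]),end=';')
E_s=cv2.imread("pics/scene0.png")
st=status.state();q=st["tool_rot"]
from scipy.spatial.transform import Rotation as R
print(R.from_quat(np.roll(q,-1)).as_matrix().round(3))
```

```text
hub (array([ 0.52922805, -0.30552393,  0.11726177]), np.float64(1.071714308622655)) knob (array([ 0.56946364, -0.27655196,  0.14724366]), np.float64(0.3829429069567023)) 0.049581016279886814
[array([ 0.5684022 , -0.27876866,  0.145     ]), array([ 0.56991379, -0.2769869 ,  0.145     ])]
end (array([ 0.57633476, -0.01348434,  0.17133408]), np.float64(2.1439851862408)) back edge (array([ 0.51077771, -0.00897229,  0.12874246]), np.float64(1.0754960357357508))
((280.6327209472656, 233.9911651611328), (43.5699462890625, 31.330448150634766), 86.18592071533203)
[[ 0.5633  0.0378  0.012 ]
 [ 0.5563 -0.0615  0.012 ]
 [ 0.418  -0.05    0.012 ]
 [ 0.425   0.047   0.012 ]] [ 0.49062951 -0.00666659  0.012     ] [np.float64(0.1386525592950062), np.float64(0.09952205862700376), np.float64(0.1388052163355592), np.float64(0.09729289805295417)]
-0.06627690651997074
-1.6413044226991038
3.0592504040321993
1.4988063271421888
193 (276, 281);196 (276, 282);199 (277, 281);202 (276, 282);205 (277, 283);208 (277, 285);211 (277, 286);214 (277, 286);217 (276, 285);[[-0.001  0.333  0.943]
 [-0.002  0.943 -0.333]
 [-1.    -0.002 -0.   ]]
```

Call:
{"fn": "carry_out", "kwargs": {"moves": [0.5,0,-69.6,62.9,-0.265,0.5,0,-69.6,62.9,-0.265,0.5,0,-69.6,62.9,-0.265,0.5,0,-69.6,62.9,-0.265,0.5,0,-69.6,62.9,-0.265,0.5,0,-69.6,62.9,-0.265,0.5,0,-69.6,62.9,-0.265,0.5,0,-69.6,62.9,-0.265,0.5,0,-69.6,62.9,-0.265,0.5,0,-69.6,62.9,-0.265,0.5,0,-69.6,62.9,-0.265,0.5,0,-69.6,62.9,-0.265]}}

```text
time: 1.1
tool_pos: [0.4007, 0.1258, 0.239]
tool_rot: [0.707, 0.026, 0.706, -0.026]
contact_force: [0.4, -0.2, -0.1]
gripper_width: 0.499
```

```bash
cat >> h.py <<'E'
from scipy.spatial.transform import Rotation as Ro
def delta(X,yaw=None):
    s=status.state(); M=Ro.from_quat(np.roll(s["tool_rot"],-1)).as_matrix()
    d=M.T@(np.array(X)-s["tool_pos"])*100
    y=np.arctan2(M[1,1],M[0,1]); return d.round(2),None if yaw is None else round(-(yaw-y),3)
def show():
    s=status.state(); print("t",round(s["time"],2),"pos",s["tool_pos"].round(4),"F",s["contact_force"].round(1),"w",round(s["gripper_width"],3),"q",s["joint_pos"].round(2))
    print(Ro.from_quat(np.roll(s["tool_rot"],-1)).as_matrix().round(3).tolist())
E
python3 -c "
from h import *
show();print(delta((.5695,-.277,.238),1.496))"
```

```text
t 1.1 pos [0.4007 0.1258 0.239 ] F [ 0.4 -0.2 -0.1] w 0.499 q [ 0.13 -0.47  2.06  0.    1.55 -1.37]
[[0.0, 0.075, 0.997], [0.0, 0.997, -0.075], [-1.0, 0.0, 0.0]]
(array([  0.1 , -38.91,  19.83]), np.float64(0.0))
```

Call:
{"fn": "carry_out", "kwargs": {"moves": [0.5,0,-38.9,19.8,0,0.5,0,-38.9,19.8,0,0.5,0,-38.9,19.8,0,0.5,0,-38.9,19.8,0,0.5,0,-38.9,19.8,0,0.5,0,-38.9,19.8,0,0.5,0,-38.9,19.8,0,0.5,0,-38.9,19.8,0,0.5,0,-38.9,19.8,0,0.5,0,-38.9,19.8,0,0.5,0,-38.9,19.8,0,0.5,0,-38.9,19.8,0]}}

```text
time: 2.1
tool_pos: [0.5694, -0.2788, 0.238]
tool_rot: [0.706, 0.028, 0.707, -0.028]
contact_force: [0.0, 0.5, -0.1]
gripper_width: 0.501
```

```bash
python3 -c "
from h import *
show();print(delta((.5695,-.277,.122),1.496))
im=imaging.grab_frame('scene')[:,:,::-1];im2=imaging.grab_frame('top')[:,:,::-1]
cv2.imwrite('pics/e.png',np.hstack([crop(im,120,60,120,130,3,1,10),crop(im2,310,140,120,130,3,1,10)]))"
```

```text
t 2.1 pos [ 0.5694 -0.2788  0.238 ] F [ 0.   0.5 -0.1] w 0.501 q [-0.57  0.08  1.59 -0.    1.48 -2.06]
[[-0.001, 0.079, 0.997], [-0.0, 0.997, -0.079], [-1.0, -0.0, -0.001]]
(array([1.16e+01, 1.80e-01, 1.00e-02]), np.float64(-0.004))
```

View pics/e.png

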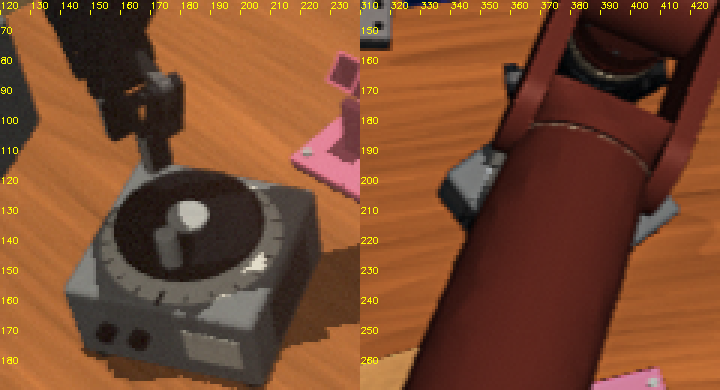

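Call:
{"fn": "carry_out", "kwargs": {"moves": [0.5,3,0.15,0,0,0.5,6,0.15,0,0,0.5,9,0.15,0,0,0.5,11.4,0.15,0,0,0.5,11.4,0.15,0,0,0,11.4,0.15,0,0,0,11.4,0.15,0,0,0,11.4,0.15,0,0,0,11.4,0.15,0,0,0,11.4,0.15,0,0,0,11.4,0.15,0,0,0,11.4,0.15,0,0]}}

```text
time: 3.2
tool_pos: [0.5701, -0.274, 0.1274]
tool_rot: [0.707, 0.026, 0.706, -0.027]
contact_force: [-1.9, -1.2, 5.9]
gripper_width: 0.188
```

```bash
python3 -c "
from h import *
show()
im=imaging.grab_frame('scene')[:,:,::-1]
cv2.imwrite('pics/f.png',crop(im,120,60,120,130,4,1,10))
c=np.array([.529,-.3055]);p=status.state()['tool_pos'][:2];a0=np.arctan2(*(p-c)[::-1]);r=np.linalg.norm(p-c);print(a0,r)
"
```

```text
t 3.2 pos [ 0.5701 -0.274   0.1274] F [-1.9 -1.2  5.9] w 0.188 q [-0.57  0.16  1.69 -0.    1.29 -2.06]
[[0.002, 0.075, 0.997], [-0.002, 0.997, -0.075], [-1.0, -0.001, 0.002]]
0.6529588894350139 0.05172854939722568
```

View pics/f.png

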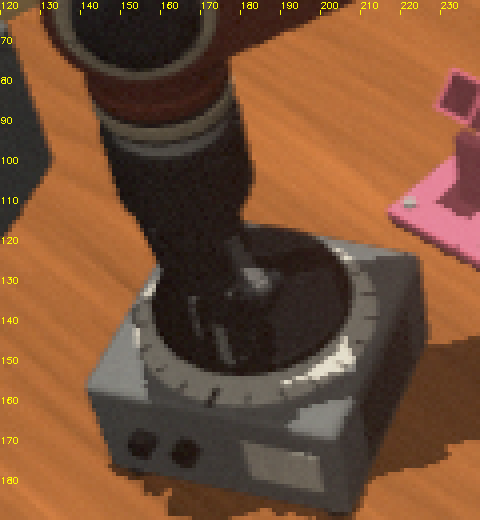

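```bash
cat > circ.py <<'E'
import numpy as np,sys
a0=float(sys.argv[1]);st=float(sys.argv[2]);n=int(sys.argv[3])
for k in range(1,n+1):
    a=a0+np.radians(st)*k;print("ty %.2f tz %.2f"%(5*(np.sin(a)-np.sin(a0)),5*(np.cos(a)-np.cos(a0))))
E
python3 circ.py .705 10 12
```

```text
ty 0.61 tz -0.62
ty 1.11 tz -1.34
ty 1.47 tz -2.13
ty 1.69 tz -2.97
ty 1.76 tz -3.84
ty 1.68 tz -4.71
ty 1.45 tz -5.55
ty 1.07 tz -6.34
ty 0.57 tz -7.05
ty -0.05 tz -7.66
ty -0.77 tz -8.16
ty -1.56 tz -8.52
```

Call:
{"fn": "carry_out", "kwargs": {"moves": [0,-0.2,0.61,-0.62,0,0,-0.2,1.11,-1.34,0,0,-0.2,1.47,-2.13,0,0,-0.2,1.69,-2.97,0,0,-0.2,1.76,-3.84,0,0,-0.2,1.68,-4.71,0,0,-0.2,1.45,-5.55,0,0,-0.2,1.07,-6.34,0,0,-0.2,0.57,-7.05,0,0,-0.2,-0.05,-7.66,0,0,-0.2,-0.77,-8.16,0,0,-0.2,-1.56,-8.52,0]}}

```text
time: 4.25
tool_pos: [0.487, -0.2846, 0.1276]
tool_rot: [0.712, 0.025, 0.702, -0.029]
contact_force: [21.1, -7.9, -12.9]
gripper_width: 0.188
```

```bash
cat > wh.py <<'E'
from h import *
show()
c=np.array([.529,-.3055]);p=status.state()['tool_pos'][:2];a=np.arctan2(*(p-c)[::-1])
print("angle",a,"tool-plane angle",a+.075,"r",np.linalg.norm(p-c))
im=imaging.grab_frame('scene')[:,:,::-1];import sys
cv2.imwrite(sys.argv[1],crop(im,120,60,120,130,4,1,10))
E
python3 wh.py pics/g.png;python3 circ.py 2.80 10 12
```

```text
t 4.25 pos [ 0.487  -0.2846  0.1276] F [ 21.1  -7.9 -12.9] w 0.188 q [-0.66 -0.01  1.87  0.    1.27 -2.16]
[[0.014, 0.076, 0.997], [-0.006, 0.997, -0.075], [-1.0, -0.005, 0.014]]
angle 2.680286976147023 tool-plane angle 2.755286976147023 r 0.046905012555724185
ty -0.84 tz -0.22
ty -1.71 tz -0.29
ty -2.58 tz -0.21
ty -3.42 tz 0.03
ty -4.21 tz 0.40
ty -4.92 tz 0.91
ty -5.53 tz 1.53
ty -6.02 tz 2.24
ty -6.39 tz 3.04
ty -6.61 tz 3.88
ty -6.67 tz 4.75
ty -6.59 tz 5.62
```

View pics/g.png

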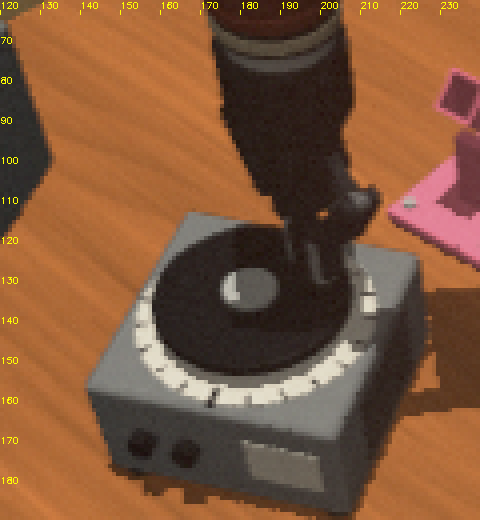

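```bash
cat > circ2.py <<'E'
import numpy as np,sys
cx,cy,X,Y,a0,st,n=map(float,sys.argv[1:])
for k in range(1,int(n)+1):
    a=a0+np.radians(st)*k; d=np.array([cx+.05*np.cos(a)-X,cy+.05*np.sin(a)-Y])*100
    print("ty %.2f tz %.2f"%(d@[.075,.997],d@[.997,-.075]))
E
python3 circ2.py .532 -.3064 .4833 -.2865 2.69 10 12
```

```text
ty -0.62 tz 0.11
ty -1.48 tz 0.01
ty -2.35 tz 0.06
ty -3.20 tz 0.26
ty -4.00 tz 0.61
ty -4.73 tz 1.09
ty -5.36 tz 1.69
ty -5.88 tz 2.39
ty -6.27 tz 3.17
ty -6.52 tz 4.00
ty -6.62 tz 4.87
ty -6.56 tz 5.74
```

Call:
{"fn": "carry_out", "kwargs": {"moves": [0,0,-0.62,0.11,0,0,0,-1.48,0.01,0,0,0,-2.35,0.06,0,0,0,-3.2,0.26,0,0,0,-4,0.61,0,0,0,-4.73,1.09,0,0,0,-5.36,1.69,0,0,0,-5.88,2.39,0,0,0,-6.27,3.17,0,0,0,-6.52,4,0,0,0,-6.62,4.87,0,0,0,-6.56,5.74,0]}}

```text
time: 5.3
tool_pos: [0.535, -0.3566, 0.1275]
tool_rot: [0.706, 0.024, 0.707, -0.029]
contact_force: [-1.9, -8.7, -1.4]
gripper_width: 0.188
```

```bash
python3 wh.py pics/i.png
```

```text
t 5.3 pos [ 0.535  -0.3566  0.1275] F [-1.9 -8.7 -1.4] w 0.188 q [-0.7   0.18  1.67 -0.01  1.29 -2.19]
[[-0.001, 0.076, 0.997], [-0.007, 0.997, -0.076], [-1.0, -0.007, -0.0]]
angle -1.4536631011841394 tool-plane angle -1.3786631011841395 r 0.051427043272799476
```

View pics/i.png

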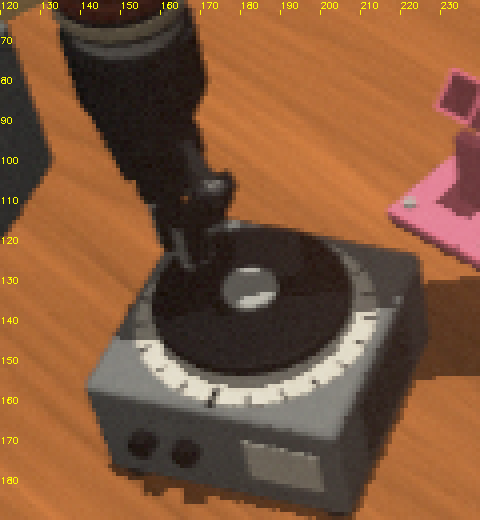

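```bash
python3 circ2.py .532 -.3071 .5356 -.3563 4.784 9 12
```

```text
ty 0.11 tz 0.77
ty 0.40 tz 1.50
ty 0.80 tz 2.17
ty 1.31 tz 2.77
ty 1.90 tz 3.29
ty 2.56 tz 3.70
ty 3.28 tz 4.01
ty 4.04 tz 4.20
ty 4.83 tz 4.27
ty 5.61 tz 4.22
ty 6.37 tz 4.04
ty 7.10 tz 3.75
```

Call:
{"fn": "carry_out", "kwargs": {"moves": [0,0,0.11,0.77,0,0,0,0.4,1.5,0,0,0,0.8,2.17,0,0,0,1.31,2.77,0,0,0,1.9,3.29,0,0,0,2.56,3.7,0,0,0,3.28,4.01,0,0,0,4.04,4.2,0]}}

```text
time: 6.02
tool_pos: [0.5814, -0.3161, 0.1274]
tool_rot: [0.707, 0.026, 0.706, -0.027]
contact_force: [2.0, -2.4, -0.0]
gripper_width: 0.193
```

```bash
python3 wh.py pics/j.png;python3 circ2.py .532 -.3071 .5356 -.3563 4.784 4 32 | tail -15
```

```text
t 6.02 pos [ 0.5814 -0.3161  0.1274] F [ 2.  -2.4 -0. ] w 0.193 q [-0.61  0.22  1.62 -0.    1.3  -2.11]
[[0.002, 0.075, 0.997], [-0.002, 0.997, -0.075], [-1.0, -0.002, 0.002]]
angle -0.20003592207671672 tool-plane angle -0.1250359220767167 r 0.05343185928086726
ty 4.04 tz 4.20
ty 4.39 tz 4.25
ty 4.74 tz 4.27
ty 5.09 tz 4.27
ty 5.44 tz 4.24
ty 5.78 tz 4.19
ty 6.12 tz 4.11
ty 6.46 tz 4.02
ty 6.78 tz 3.89
ty 7.10 tz 3.75
ty 7.41 tz 3.58
ty 7.70 tz 3.40
ty 7.98 tz 3.19
ty 8.25 tz 2.96
ty 8.50 tz 2.72
```

Call:
{"fn": "carry_out", "kwargs": {"moves": [0,0,0.35,0.05,0,0,0,0.7,0.07,0,0,0,1.05,0.07,0,0,0,1.4,0.04,0]}}

```text
time: 6.4
tool_pos: [0.5818, -0.3009, 0.1274]
tool_rot: [0.707, 0.026, 0.707, -0.026]
contact_force: [3.3, -2.4, -0.4]
gripper_width: 0.187
```

```bash
python3 wh.py pics/k.png
```

```text
t 6.4 pos [ 0.5818 -0.3009  0.1274] F [ 3.3 -2.4 -0.4] w 0.187 q [-0.59  0.21  1.63  0.    1.3  -2.09]
[[0.0, 0.075, 0.997], [0.0, 0.997, -0.075], [-1.0, 0.0, 0.0]]
angle 0.08735446651417401 tool-plane angle 0.162354466514174 r 0.05305131845927971
```

View pics/k.png

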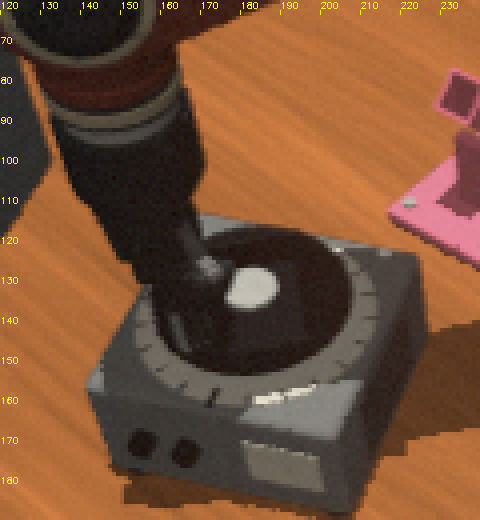

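Call:
{"fn": "carry_out", "kwargs": {"moves": [0,0,0.34,-0.05,0,0,0,0.68,-0.13,0,0,0,1.02,-0.22,0,0,0,1.34,-0.35,0]}}

```text
time: 6.78
tool_pos: [0.5785, -0.2876, 0.1274]
tool_rot: [0.706, 0.026, 0.707, -0.027]
contact_force: [-1.3, -1.1, 2.4]
gripper_width: 0.19
```

```bash
python3 wh.py pics/l.png; python3 -c "
from h import *
q=plane('scene',(172.5,158.5),.091);print(q,np.arctan2(q[1]+.307,q[0]-.532))"
```

```text
t 6.78 pos [ 0.5785 -0.2876  0.1274] F [-1.3 -1.1  2.4] w 0.19 q [-0.58  0.19  1.65 -0.    1.3  -2.07]
[[-0.002, 0.075, 0.997], [-0.0, 0.997, -0.075], [-1.0, -0.001, -0.002]]
angle 0.3474624062009533 tool-plane angle 0.4224624062009533 r 0.05260790841913982
[ 0.59185105 -0.27418548  0.091     ] 0.5015137727427215
```

Call:
{"fn": "carry_out", "kwargs": {"moves": [0,0,0.32,-0.14,0,0,0,0.63,-0.31,0,0,0,0.92,-0.49,0]}}

```text
time: 7.08
tool_pos: [0.5762, -0.2827, 0.1276]
tool_rot: [0.709, 0.022, 0.705, -0.031]
contact_force: [11.2, -25.0, -11.0]
gripper_width: 0.187
```

```bash
python3 wh.py pics/m.png
```

```text
t 7.08 pos [ 0.5762 -0.2827  0.1276] F [ 11.2 -25.  -11. ] w 0.187 q [-0.57  0.18  1.67 -0.01  1.28 -2.06]
[[0.005, 0.075, 0.997], [-0.012, 0.997, -0.075], [-1.0, -0.012, 0.006]]
angle 0.4492986821513905 tool-plane angle 0.5242986821513905 r 0.05241494317311877
```

Call:
{"fn": "carry_out", "kwargs": {"moves": [0,0,0,0,0,0,0,0,0,0,0,0,0,0,0,0,0,-0.4,0.2,0,0,0,-0.4,0.2,0,0.5,0,-0.4,0.2,0,0.5,0,-0.4,0.2,0,0.5,0,-0.4,0.2,0,0.5,0,-0.4,0.2,0,0.5,0,-0.4,0.2,0,0.5,-4,-0.4,0.2,0,0.5,-8,-0.4,0.2,0]}}

```text
time: 8.13
tool_pos: [0.5748, -0.2805, 0.2039]
tool_rot: [0.704, 0.028, 0.709, -0.025]
contact_force: [1.3, -0.9, 1.1]
gripper_width: 0.501
```

```bash
python3 wh.py pics/n.png; python3 -c "
from h import *
print(delta((.5495,-.0116,.24),1.496))"
```

```text
t 8.13 pos [ 0.5748 -0.2805  0.2039] F [ 1.3 -0.9  1.1] w 0.501 q [-0.57  0.12  1.61  0.    1.43 -2.07]
[[-0.007, 0.074, 0.997], [0.005, 0.997, -0.074], [-1.0, 0.004, -0.007]]
angle 0.5003642243177354 tool-plane angle 0.5753642243177354 r 0.052147130808632355
(array([-2.43, 26.89, -5.01]), np.float64(0.0))
```

View pics/n.png

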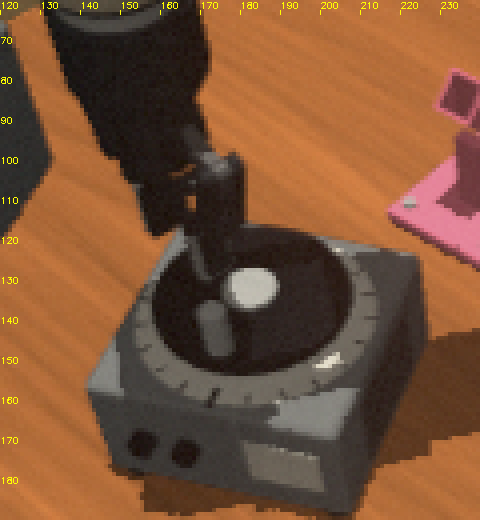

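Call:
{"fn": "carry_out", "kwargs": {"moves": [0.7,-3.6,4,0,0,0.7,-3.6,8,-1,0,0.7,-3.6,12,-2,0,0.7,-3.6,16,-3,0,0.7,-3.6,20,-4,0,0.7,-3.6,24,-5,0,0.7,-3.6,26.9,-5,0,0.7,-3.6,26.9,-5,0,0.7,-3.6,26.9,-5,0]}}

```text
time: 8.93
tool_pos: [0.5469, -0.0085, 0.2436]
tool_rot: [0.707, 0.025, 0.706, -0.025]
contact_force: [-0.7, 0.4, -0.8]
gripper_width: 0.702
```

```bash
python3 -c "
from h import *
show();print(delta((.5495,-.0116,.1335),1.496))
im=imaging.grab_frame('scene')[:,:,::-1];im2=imaging.grab_frame('top')[:,:,::-1]
cv2.imwrite('pics/o.png',np.hstack([crop(im,150,100,130,120,3,.7,10),crop(im,220,120,110,120,3,.7,10)]))
cv2.imwrite('pics/o2.png',im)
g=im.astype(int)[124:142,170:190]; 
"
```

```text
t 8.93 pos [ 0.5469 -0.0085  0.2436] F [-0.7  0.4 -0.8] w 0.702 q [-0.15 -0.14  1.79 -0.    1.49 -1.65]
[[0.001, 0.071, 0.997], [-0.0, 0.997, -0.071], [-1.0, -0.0, 0.001]]
(array([11.01, -0.29,  0.27]), np.float64(0.004))
```

View pics/o.png

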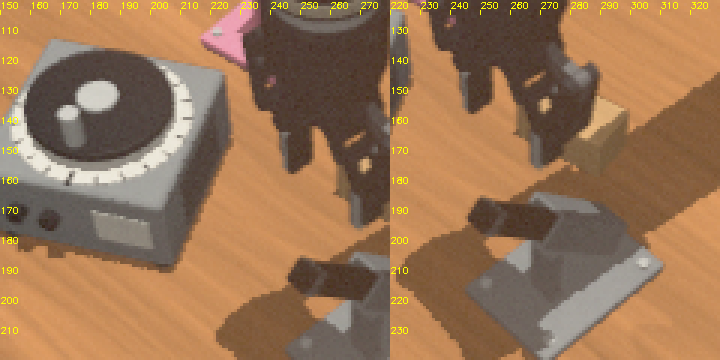

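Call:
{"fn": "carry_out", "kwargs": {"moves": [0.7,3,-0.3,0.27,0,0.7,6,-0.3,0.27,0,0.7,9,-0.3,0.27,0,0.7,11,-0.3,0.27,0,0.7,11,-0.3,0.27,0,0,11,-0.3,0.27,0,0,11,-0.3,0.27,0,0,11,-0.3,0.27,0,0,11,-0.3,0.27,0,0,11,-0.3,0.27,0,0,11,-0.3,0.27,0,0,11,-0.3,0.27,0]}}

```text
time: 10.03
tool_pos: [0.5512, -0.0139, 0.136]
tool_rot: [0.708, 0.026, 0.705, -0.027]
contact_force: [0.7, -1.1, 6.0]
gripper_width: 0.223
```

```bash
python3 -c "
from h import *
show()
im=imaging.grab_frame('scene')[:,:,::-1]
cv2.imwrite('pics/p.png',crop(im,210,120,130,120,5,.6,10))
"
```

```text
t 10.03 pos [ 0.5512 -0.0139  0.136 ] F [ 0.7 -1.1  6. ] w 0.223 q [-0.16 -0.04  1.88 -0.    1.29 -1.66]
[[0.005, 0.075, 0.997], [-0.001, 0.997, -0.075], [-1.0, -0.001, 0.005]]
```

View pics/p.png

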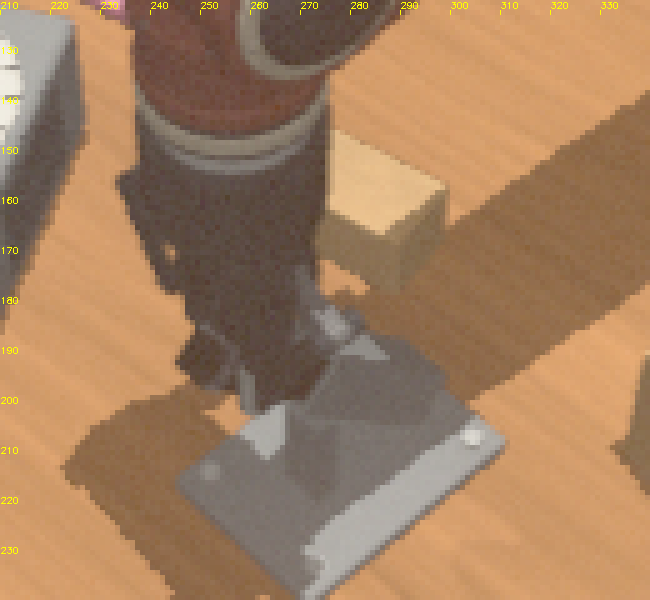

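Call:
{"fn": "carry_out", "kwargs": {"moves": [0,-0.73,0,0.68,0,0,-1.46,0,1.36,0,0,-2.2,0,2.05,0,0,-2.93,0,2.73,0,0,-3.66,0,3.41,0,0,-4.39,0,4.09,0,0,-5.12,0,4.77,0,0,-5.85,0,5.46,0,0,-5.85,0,5.46,0]}}

```text
time: 10.83
tool_pos: [0.6063, -0.0179, 0.1943]
tool_rot: [0.708, 0.026, 0.705, -0.027]
contact_force: [0.3, -0.0, -0.3]
gripper_width: 0.226
```

```bash
python3 -c "
from h import *
show()
im=imaging.grab_frame('scene')[:,:,::-1]
cv2.imwrite('pics/q.png',crop(im,200,100,130,120,5,.6,10))
"
```

```text
t 10.83 pos [ 0.6063 -0.0179  0.1943] F [ 0.3 -0.  -0.3] w 0.226 q [-0.15  0.04  1.7   0.    1.4  -1.65]
[[0.004, 0.075, 0.997], [-0.001, 0.997, -0.075], [-1.0, -0.0, 0.004]]
```

View pics/q.png

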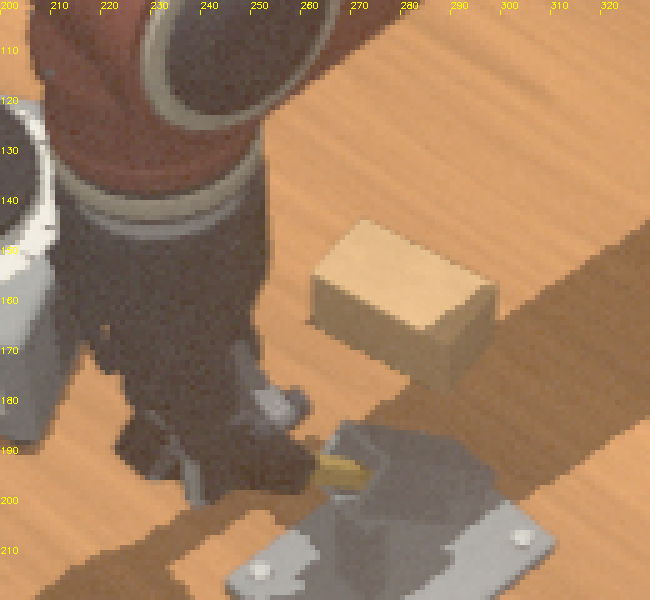

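```bash
python3 -c "
import numpy as np
L=np.array([-9.5,8.9]);G0=np.array([81.8,87.8])
for k in range(1,13):
    th=.75*(1-k/11);d=30-12*min(1,k/6)
    G=L+5*np.array([np.cos(th),-np.sin(th)])+(150-d)*np.array([np.sin(th),np.cos(th)])
    D=(G-G0)/10;print('tx %.2f tz %.2f'%(-D[1],D[0]))"
```

```text
tx -1.27 tz -1.05
tx -1.96 tz -1.58
tx -2.62 tz -2.17
tx -3.25 tz -2.81
tx -3.84 tz -3.50
tx -4.38 tz -4.25
tx -4.69 tz -5.09
tx -4.93 tz -5.96
tx -5.12 tz -6.84
tx -5.25 tz -7.73
tx -5.31 tz -8.63
tx -5.31 tz -9.53
```

Call:
{"fn": "carry_out", "kwargs": {"moves": [0,-0.9,0,-0.5,0,0,-1.6,0,-1.3,0,0,-2.3,0,-1.9,0,0,-2.9,0,-2.5,0,0,-3.6,0,-3.2,0,0,-4.2,0,-4,0]}}

```text
time: 11.38
tool_pos: [0.5635, -0.0145, 0.2346]
tool_rot: [0.707, 0.026, 0.706, -0.026]
contact_force: [1.6, 0.8, -6.2]
gripper_width: 0.227
```

```bash
python3 -c "
from h import *
show()
im=imaging.grab_frame('scene')[:,:,::-1]
cv2.imwrite('pics/r.png',crop(im,200,100,130,120,5,.6,10))
"
```

```text
t 11.38 pos [ 0.5635 -0.0145  0.2346] F [ 1.6  0.8 -6.2] w 0.227 q [-0.16 -0.09  1.76  0.    1.47 -1.65]
[[0.001, 0.075, 0.997], [-0.0, 0.997, -0.075], [-1.0, -0.0, 0.001]]
```

View pics/r.png

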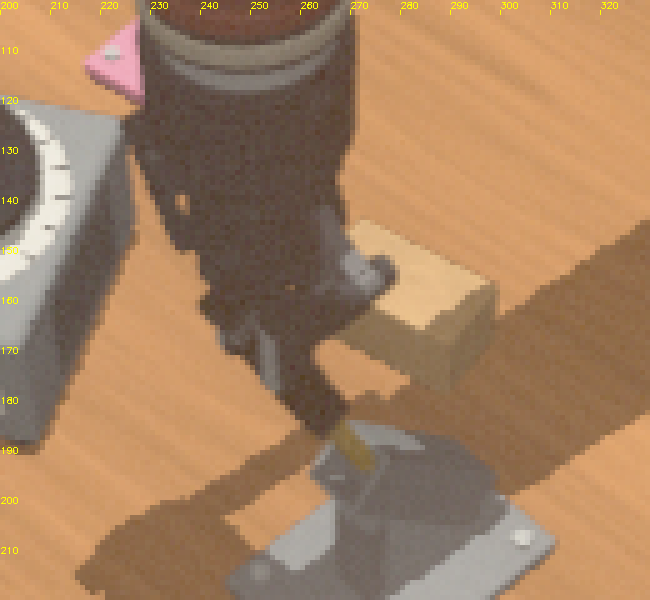

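Call:
{"fn": "carry_out", "kwargs": {"moves": [0,-0.45,0,-0.9,0,0,-0.7,0,-1.8,0,0,-0.9,0,-2.7,0,0,-1.05,0,-3.7,0,0,-1.1,0,-4.6,0,0,-1.1,0,-4.6,0]}}

```text
time: 11.93
tool_pos: [0.518, -0.0111, 0.2468]
tool_rot: [0.708, 0.026, 0.705, -0.027]
contact_force: [4.4, 0.4, 1.2]
gripper_width: 0.228
```

```bash
python3 -c "
from h import *
show()
im=imaging.grab_frame('scene')[:,:,::-1]
cv2.imwrite('pics/s.png',crop(im,200,80,130,120,5,.6,10))
"
```

```text
t 11.93 pos [ 0.518  -0.0111  0.2468] F [4.4 0.4 1.2] w 0.228 q [-0.17 -0.21  1.85 -0.    1.5  -1.66]
[[0.004, 0.075, 0.997], [-0.001, 0.997, -0.075], [-1.0, -0.0, 0.004]]
```

View pics/s.png

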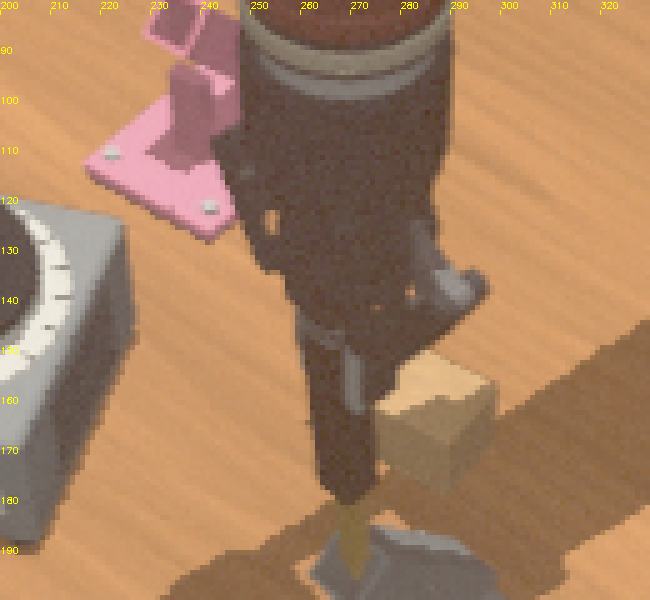

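Call:
{"fn": "carry_out", "kwargs": {"moves": [0,-1,0,0,0,0,-2,0,0,0,0,-4,0,0,0,0,-6,0,0,0,0,-8,0,0,0,0,-8,0,0,0,0,-8,0,0,0,0,-8,0,0,0,0,-8,0,0,0]}}

```text
time: 12.73
tool_pos: [0.5172, -0.011, 0.3226]
tool_rot: [0.705, 0.027, 0.708, -0.026]
contact_force: [0.1, 0.6, -1.9]
gripper_width: 0.225
```

```bash
python3 -c "
from h import *
show()
s=status.state()['tool_pos'];g=s+[0,0,.011]
im=np.ascontiguousarray(imaging.grab_frame('scene')[:,:,::-1])
im2=np.ascontiguousarray(imaging.grab_frame('top')[:,:,::-1])
cv2.imwrite('pics/t2.png',im2)
print(proj('scene',g),proj('scene',g-[0,0,.15]),proj('scene',g-[0,0,.08]))
cv2.imwrite('pics/t.png',crop(im,210,60,110,120,5,.6,10))
"
```

```text
t 12.73 pos [ 0.5172 -0.011   0.3226] F [ 0.1  0.6 -1.9] w 0.225 q [-0.17 -0.24  1.75 -0.    1.64 -1.66]
[[-0.005, 0.075, 0.997], [0.001, 0.997, -0.075], [-1.0, 0.0, -0.005]]
[269.56093638 121.7092585 ] [269.74770998 173.10472006] [269.66717404 150.94322774]
```

View pics/t.png

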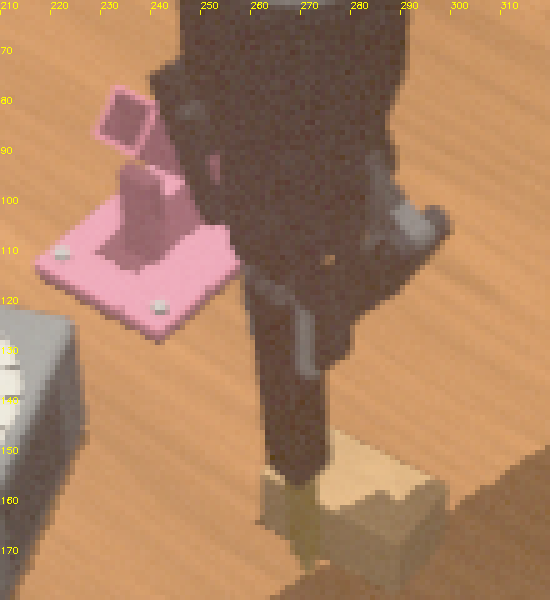

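View pics/t2.png

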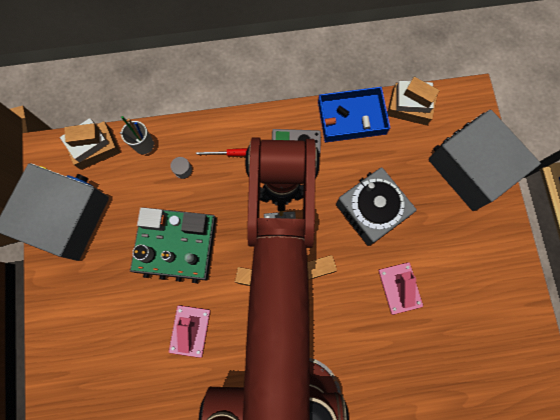

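Call:
{"fn": "carry_out", "kwargs": {"moves": [0,0,1.5,-0.3,0,0,0,4.5,-0.8,0,0,0,8,-1.4,0,0,0,12,-2.1,0,0,0,16,-2.8,0,0,0,20,-3.5,0,0,0,24,-4.2,0,0,0,28,-5,0,0,0,32,-5.7,0,0,0,36,-6.4,0,0,0,39,-6.9,0,0,0,40.9,-7.2,0]}}

```text
time: 13.83
tool_pos: [0.4755, 0.405, 0.3232]
tool_rot: [0.706, 0.025, 0.708, -0.026]
contact_force: [0.9, 0.6, -1.3]
gripper_width: 0.222
```

```bash
cat > fin.py <<'E'
from h import *
import sys
show();print(delta((.476,.403,.297),1.496))
s=status.state()['tool_pos'];g=s+[0,0,.011]
im=imaging.grab_frame('scene')[:,:,::-1];im2=imaging.grab_frame('top')[:,:,::-1]
print("vertical tip",proj('scene',g-[0,0,.15]),proj('top',g-[0,0,.15]),"grip",proj('scene',g), "cap",proj('scene',(.476,.403,.118)))
cv2.imwrite(sys.argv[1],np.hstack([crop(im,380,210,100,110,4,.7,10),crop(im2,100,200,95,110,4,.7,10)]))
E
python3 fin.py pics/u.png
```

```text
t 13.83 pos [0.4755 0.405  0.3232] F [ 0.9  0.6 -1.3] w 0.222 q [ 0.59  0.02  1.51  0.    1.62 -0.91]
[[-0.002, 0.072, 0.997], [-0.001, 0.997, -0.072], [-1.0, -0.001, -0.002]]
(array([ 2.62, -0.2 ,  0.07]), np.float64(0.003))
vertical tip [451.30844865 279.02794315] [131.07724126 248.99841059] grip [485.07975957 236.46685053] cap [438.52211384 293.35642916]
```

View pics/u.png

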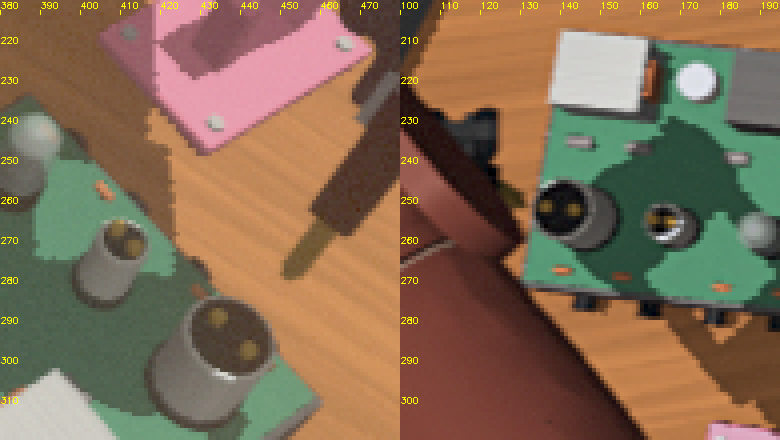

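Call:
{"fn": "carry_out", "kwargs": {"moves": [0,0.6,-0.1,0.1,0,0,1.2,-0.2,0.2,0,0,1.8,-0.2,0.2,0,0,2.4,-0.2,0.3,0,0,2.4,-0.2,0.3,0,0,2.4,-0.2,0.3,0,0,2.4,-0.2,0.3,0,0,2.4,-0.2,0.3,0]}}

```text
time: 14.6
tool_pos: [0.4801, 0.3998, 0.3014]
tool_rot: [0.707, 0.027, 0.706, -0.026]
contact_force: [-0.0, 0.0, -0.7]
gripper_width: 0.226
```

```bash
python3 fin.py pics/v.png
```

```text
t 14.6 pos [0.4801 0.3998 0.3014] F [-0.   0.  -0.7] w 0.226 q [ 0.58  0.02  1.54  0.    1.58 -0.92]
[[0.001, 0.075, 0.997], [0.001, 0.997, -0.075], [-1.0, 0.001, 0.001]]
(array([ 0.44,  0.29, -0.43]), np.float64(-0.0))
vertical tip [443.57550419 284.053466  ] [135.55016957 248.18742652] grip [475.04261491 243.53584721] cap [438.52211384 293.35642916]
```

View pics/v.png

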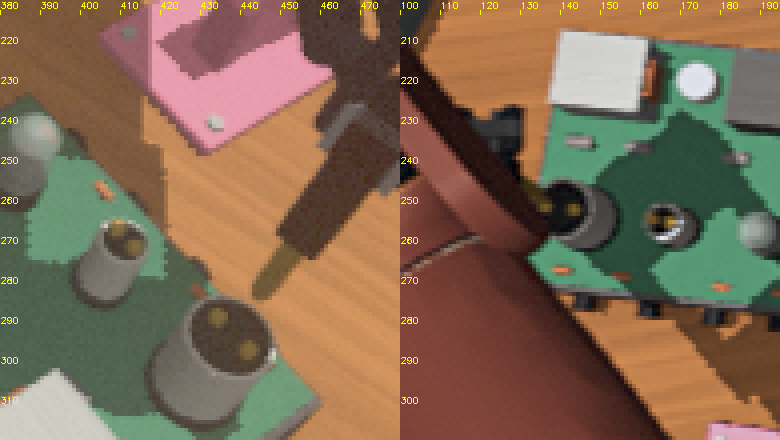

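```bash
python3 -c "
from h import *
print(tri((444.3,284),(136,250.8)),tri((444.3,284),(135.8,249)))
print(plane('scene',(444.3,284),.162))"
```

```text
(array([0.47406656, 0.40114593, 0.15491509]), np.float64(0.6088976280955883)) (array([0.4779431 , 0.40038405, 0.1603626 ]), np.float64(0.9096045567736085))
[0.47877767 0.40078081 0.162     ]
```

Call:
{"fn": "carry_out", "kwargs": {"moves": [0,0,0,0,0,0,0,0,0,0,0,0,0,0,0]}}

```text
time: 14.95
tool_pos: [0.4798, 0.4, 0.3009]
tool_rot: [0.707, 0.026, 0.707, -0.026]
contact_force: [0.4, 0.1, -1.2]
gripper_width: 0.229
```

```bash
python3 -c "
from h import *
show();print(np.abs(status.state()['joint_vel']).max())
im=imaging.grab_frame('scene')[:,:,::-1];cv2.imwrite('pics/w.png',im)
c=im[124:150,165:190]
cv2.imwrite('pics/w2.png',crop(im,150,110,60,60,8,.7))"
```

```text
t 14.95 pos [0.4798 0.4    0.3009] F [ 0.4  0.1 -1.2] w 0.229 q [ 0.58  0.02  1.54 -0.    1.58 -0.92]
[[0.0, 0.075, 0.997], [0.0, 0.997, -0.075], [-1.0, 0.0, 0.0]]
0.0032126995983218767
```

View pics/w.png

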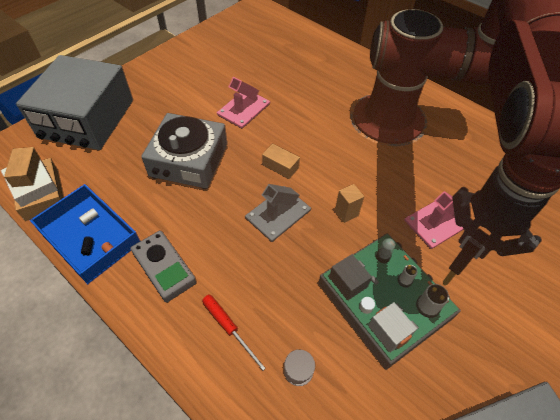

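View pics/w2.png

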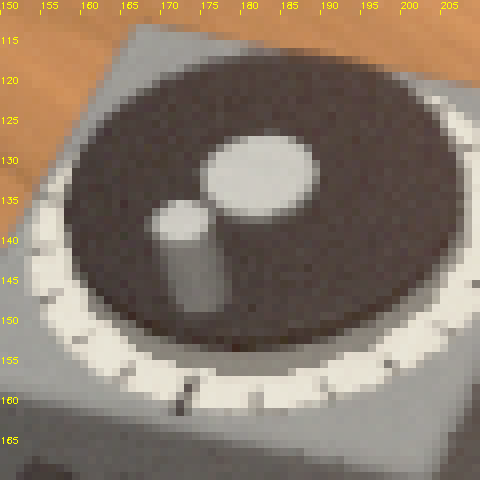

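```bash
python3 -c "
from h import *
for p in((172.1,137.0),(174.6,137.3)):
    q=plane('scene',p,.145);print(q,[np.arctan2(q[1]-c[1],q[0]-c[0]) for c in((.532,-.307),(.5295,-.3065))])
"
```

```text
[ 0.57187739 -0.283966    0.145     ] [np.float64(0.5238013670252699), np.float64(0.48872046569129685)]
[ 0.5684022  -0.27876866  0.145     ] [np.float64(0.6596469567334519), np.float64(0.6192965677823726)]
```

```bash
python3 -c "
from plant import workorder
print(workorder.job_done())"
```

```text
the job is handed in; nothing more can be done
None
```

I wound the crank wheel back to its zero stop, then drew the stick out and handed the job in with it held tip down over the largest capacitor. The hand-in was at about 15 s of the 67 s, and it reports no verdict, so these are my own checks.

- **Wheel:** I turned it about 6.15 rad anticlockwise until it resisted with about 27 N. After I let go, the knob stood at 0.49 to 0.52 rad in the picture. The mark on the dial, which I took for zero, is at 0.50 rad, and the wheel met the stop there.
- **Stick:** The tool always points down, so I uprighted the stick by levering its brass bar against the rear edge of the holster's mouth while drawing it out. It then lifted clear, and I estimated its remaining lean at 0.05 rad or less.
- **End pose:** The tip is about 37 to 44 mm above the capacitor's top and within about 5 mm of its middle. The stick was gripped (opening 0.23), the arm was still, and I measured only about 1 N of outside force.
- **Bystanders and amplifier:** None of the bystanders looks moved in the last picture, and I saw no sign of contact with the amplifier.
- **Disagreement:** My readings of the tip in the two camera views differ by a few millimetres, because the arm partly hides it from above. That is well inside the tolerances.

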